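# Stroke the vial rack's flap covers shut

### The job

The flap covers on the curved vial rack stand ajar. With the closed fingertips, stroke gently along the curved row from the flat pad at one end to the other end, so that the covers are pushed down one after the other, starting with the one next to the pad, and all five finally lie shut and level; then take the hand clear. Only stroke the covers: do not lift, tip or shove the rack, press hard on it, or disturb the tubes, bottle, beaker and tape round it.

Things in the scene. Friction and masses are not known exactly. Their poses are not given: they have to be found in the camera images.
- vial_rack: loose curved vial rack, 1.5 kg, off-white on a 92 mm wide aluminium foot, 0.29 m end to end; its middle line is an arc of radius 200 mm. Origin on the bench, on that line under the third cover; z up, x to the outer side of the curve (arc centre at x = -200 mm), y to the pad end. Along the arc: flat pad, covers 0 to 4, low end block. Pad top and shut covers are level, 60 mm above the bench
- pad_top (a point): centre of the flat pad's upper face, 60 mm above the bench; the pad is a plain flat step 46 mm long along the arc and 72 mm wide, at the end where the row begins, next to the hinge of cover 0. The place points follow it along the arc, 13 degrees (45 mm) apart
- cover0_place (a point): point on the rack at the middle of cover 0's upper face when the cover is shut, 60 mm above the bench, on the arc; it belongs to the rack and does not move with the cover. Its z is up, its axes are those of the rack
- cover0 (a joint): angle of cover 0 (0 is next to the pad), rad: 0 shut and level, up to 0.36 ajar. Dark metal flap 30 mm wide across the arc, 38 mm along it, 4.5 mm thick, hinged 19.5 mm before its place point (on the pad side); its free edge, 19 mm past the point, stands up like a ramp. Stiff hinge: it stays where left; about 0.5 N on the free edge moves it
- cover1_place (a point): point on the rack at the middle of cover 1's upper face when the cover is shut, 60 mm above the bench, on the arc; it belongs to the rack and does not move with the cover. Its z is up, its axes are those of the rack
- cover1 (a joint): angle of cover 1 (0 is next to the pad), rad: 0 shut and level, up to 0.36 ajar. Dark metal flap 30 mm wide across the arc, 38 mm along it, 4.5 mm thick, hinged 19.5 mm before its place point (on the pad side); its free edge, 19 mm past the point, stands up like a ramp. Stiff hinge: it stays where left; about 0.5 N on the free edge moves it
- cover2_place (a point): point on the rack at the middle of cover 2's upper face when the cover is shut, 60 mm above the bench, on the arc; it belongs to the rack and does not move with the cover. Its z is up, its axes are those of the rack
- cover2 (a joint): angle of cover 2 (0 is next to the pad), rad: 0 shut and level, up to 0.36 ajar. Dark metal flap 30 mm wide across the arc, 38 mm along it, 4.5 mm thick, hinged 19.5 mm before its place point (on the pad side); its free edge, 19 mm past the point, stands up like a ramp. Stiff hinge: it stays where left; about 0.5 N on the free edge moves it
- cover3_place (a point): point on the rack at the middle of cover 3's upper face when the cover is shut, 60 mm above the bench, on the arc; it belongs to the rack and does not move with the cover. Its z is up, its axes are those of the rack
- cover3 (a joint): angle of cover 3 (0 is next to the pad), rad: 0 shut and level, up to 0.36 ajar. Dark metal flap 30 mm wide across the arc, 38 mm along it, 4.5 mm thick, hinged 19.5 mm before its place point (on the pad side); its free edge, 19 mm past the point, stands up like a ramp. Stiff hinge: it stays where left; about 0.5 N on the free edge moves it
- cover4_place (a point): point on the rack at the middle of cover 4's upper face when the cover is shut, 60 mm above the bench, on the arc; it belongs to the rack and does not move with the cover. Its z is up, its axes are those of the rack
- cover4 (a joint): angle of cover 4 (0 is next to the pad), rad: 0 shut and level, up to 0.36 ajar. Dark metal flap 30 mm wide across the arc, 38 mm along it, 4.5 mm thick, hinged 19.5 mm before its place point (on the pad side); its free edge, 19 mm past the point, stands up like a ramp. Stiff hinge: it stays where left; about 0.5 N on the free edge moves it
- tube_a: bystander: capped sample tube, 41 mm wide, 94 mm tall, standing on the inner (hollow) side of the rack's curve. Origin at the centre of its underside
- tube_b: bystander: a second such sample tube, 41 x 94 mm, beside tube_a on the inner side of the curve. Origin at the centre of its underside
- tube_c: bystander: a third such sample tube, 41 x 94 mm, standing beyond the far end of the rack (the end without the pad). Origin at the centre of its underside
- small_bottle: bystander: small white bottle, 50 mm wide, 100 mm tall, standing beyond the pad end of the rack. Origin at the centre of its underside
- beaker: bystander: glass beaker, 76 mm wide, 85 mm tall, at the left of the bench. Origin at the centre of its underside
- tape: bystander: roll of brown tape lying flat, 84 mm wide, 18 mm high, at the right rear. Origin at the centre of its underside

How it is judged (in metres and radians):
On the way, in this order (a step that is already met when the one before it is completed fails the run):
1. the first cover from the pad is shut (below 0.11 rad), the next ones not yet (value of joint cover0 below 0.11 rad), for 0.1 s.
2. the second cover from the pad is shut (below 0.11 rad), the next ones not yet (value of joint cover1 below 0.11 rad), for 0.1 s.
3. the third cover from the pad is shut (below 0.11 rad), the next ones not yet (value of joint cover2 below 0.11 rad), for 0.1 s.
4. the fourth cover from the pad is shut (below 0.11 rad), the next ones not yet (value of joint cover3 below 0.11 rad), for 0.1 s.
5. the fifth cover from the pad is shut (below 0.11 rad), the next ones not yet (value of joint cover4 below 0.11 rad), for 0.1 s.
At the end, for the whole second after the job is handed in: all five covers are shut to within 0.11 rad (free edge about 4 mm up at most), having been shut in order from the pad; the rack stands level and still within 30 mm of where it was (value of joint each of cover0, cover1, cover2, cover3, cover4 below 0.11 rad and linear speed of vial_rack below 0.01 m/s and angle between vial_rack's own z axis and vertical below 0.05 rad); the robot touches nothing.
It fails at once if the rack is shoved more than 30 mm, lifted more than 10 mm or tipped more than 0.1 rad (distance of vial_rack from where it was at the start of the episode above 0.03 m or height (world z) of vial_rack above 0.01 m or angle between vial_rack's own z axis and vertical above 0.1 rad).
It fails at once if the fingers press on the rack or its covers with more than 60 N (contact force between the fingers and vial_rack above 60 N).
It fails at once if a tube, the small bottle, the beaker or the tape is moved more than 20 mm or tipped more than 0.3 rad (distance of any of tube_a, tube_b, tube_c, small_bottle, beaker, tape from where it was at the start of the episode above 0.02 m or angle between any of tube_a, tube_b, tube_c, small_bottle, beaker, tape's own z axis and vertical above 0.3 rad).
It also fails if it takes over 43 s, if anything falls off the work surface, if the arm or the gripper's body presses on something with over 40 N, if the wrist force passes 120 N, or if a joint passes its speed limit or range.

### The arm

A 6-joint arm with a two-finger parallel gripper is mounted at the origin on a cart in front of the work surface, level with it; the furniture and walls round the work are solid. World frame = base frame: x ahead of the robot, y to its left, z up, the work surface at z = 0. Lengths are in mm, angles in degrees, forces in N, time in s.
With the tool pointing down it reaches from about 350 to 850 mm from the base axis. Payload 8.1 kg.
Tool frame: the origin (TCP) lies midway between the tips of the shut fingers; the grasp point (between the pads) lies 19 mm behind it; x points along the fingers, z is the direction in which the jaws open and shut, and the axes are right-handed (so a half turn about x gives the same grasp; the last joint's range is limited). The gripper opens to 85 mm and grips with 20 to 120 N. Pads are 22 mm wide; open, the fingers measure 114 mm over their backs; the gripper's body (76 mm by 85 mm) begins 54 mm behind the grasp point. The pads swing forward as they close: fully open they stand 13 mm farther back than shut.
Start: joints at [72.399, 7.471, 85.268, -0, 87.261, -4.893], TCP at [131.969, 585.311, 231.292] pointing down, gripper open.
Joint ranges: [-169.43, 169.43], [-51.17, 129.36], [1.28, 143.12], [-76.62, 256.62], [0, 156.53], [-152.29, 152.29]. Speed limits (degrees/s): [136.94, 136.94, 159.86, 180, 180, 180].

### API

Orientations are given as [roll, pitch, yaw] about the fixed x, y, z axes, in that order (R = Rz(yaw) Ry(pitch) Rx(roll)).
In Python, from bench import r gives the robot as it stands. The module is installed in compiled form; this text tells all that it offers.
- The arm moves only by the tool servo_tool, never from a script. Its argument "commands" is a list that holds one entry, the list of rows, each a list of 7 numbers: the closure in counts, from 0 (fully open) to 255 (shut), then the shift along the tool's x, y, z in cm, then the turn, a rotation vector about the tool's x, y, z in degrees. A call has 1 to 8 rows; each row is the pose to reach, as a shift and turn from the pose commanded when the call began, along the tool's axes at that moment; what a row does not reach only later rows make up. A row lasts 1/10 s, in which the tool goes at most 50 mm and 8.59 degrees, less where a joint would pass 70% of its speed; a pose out of reach is approached as far as the arm can. A call with a gripper value outside its range is refused whole. The fingers move at their own pace and stop on an object; "force" is the grip in N (left out, the last holds). Time passes only in rows, so rows that repeat a pose let the fingers close. It gives the time, the measured TCP pose, the force and the opening at its end, in the units of the state.
- r.sense(): the state, without advancing time (a new reading comes with each control period).
- r.snapshot(name): name is "scene" or "top" or "wrist"; returns (picture, depth): 480x640x3 uint8, red, green, blue; 480x640 float32, mm along the optical axis (not along the pixel's ray), 0 where there is no reading.
- r.calibration(name): a dict with "fx", "fy", "cx", "cy" (pixels), "pose" (4x4, takes a point from camera to world coordinates). Camera axes: x right, y down, z forward; pixel columns grow to the right and rows downward; lengths in mm; the calibration is good to about 2 mm. A picture is of the moment at which its call begins: read the wrist's pose just before it. calibration takes no time and is no camera call; for the wrist camera it gives the pose at the moment of the call.
- r.hand_in(): hands the job in, once; it reports no verdict.
The state is a dict: "time": time; "joint_pos": joint angles; "qd": joint speeds; "joint_efforts": joint torques, N m; "tool_pos": TCP position; "tcp_rot": TCP orientation; "ft_force": force on the tool from outside, world axes, zero at the start; "wrist_torque": the same for the moment, N m; "finger_gap": finger opening in mm.
Only numpy, scipy, OpenCV 4.12 (cv2) and the standard library are available. Lean on these libraries where they do the work, as an engineer would, in place of code of your own. Each camera call takes 0.05 s, during which the arm holds its last target.

## Working session

There is one attempt and no reset: what is moved stays moved. The work goes in short steps, Python scripts to look and compute and a tool call to move; the robot and the scene stay as the last step left them, time stands still between calls to the robot, and variables do not carry over. Pictures are saved under pics/ and viewed, and the job is handed in when it is done.

Besides the shell and the picture viewer there is one more tool, called by a JSON object that holds its "fn" and its "kwargs", one argument or row to a line. servo_tool: Moves the arm, as the interface text tells. Its arguments: {"type":"object","properties":{"commands":{"type":"array","items":{"type":"array","items":{"type":"array","items":{"type":"number"}}}},"force":{"type":"number"}},"required":["commands"]}

```bash
ls; mkdir -p pics; python3 - <<'E'
from bench import r
import cv2,numpy as np
print(r.sense())
for n in ["scene","top"]:
    p,d=r.snapshot(n); cv2.imwrite(f"pics/{n}0.png",p[:,:,::-1]); np.save(f"pics/{n}0.npy",d)
    c=r.calibration(n); print(n,c)
E
```

```text
pics
{'time': 0.0, 'joint_pos': array([ 7.23966599e+01,  7.51602488e+00,  8.53305302e+01,  1.31066562e-03,
        8.72628232e+01, -4.89271536e+00]), 'qd': array([-0.05833881,  0.0112124 ,  0.02030791,  0.03422109,  0.00557089,
        0.03257816]), 'joint_efforts': array([-2.40223534e-05, -5.69429147e+01, -5.00536323e+01, -4.37455346e-04,
        1.53802283e-02, -2.81826470e-05]), 'tool_pos': array([131.81053534, 584.76090358, 230.22290573]), 'tcp_rot': array([ 174.42159601,   89.89061393, -108.28909261]), 'ft_force': array([-1.23676638,  0.13225852,  0.61099453]), 'wrist_torque': array([ 7.57238174e-04,  6.25139717e-05, -3.92517912e-02]), 'finger_gap': 85.47982814608977}
scene {'fx': 445.4259562007827, 'fy': 445.4259562007827, 'cx': 309.92027119235763, 'cy': 239.54277798943386, 'pose': array([[ 7.91462328e-01, -4.31879287e-01,  4.32513195e-01,
         9.52499638e+01],
       [-6.10955145e-01, -5.38248680e-01,  5.80536105e-01,
        -4.45793994e+02],
       [-1.79218630e-02, -7.23718619e-01, -6.89862426e-01,
         7.43808396e+02],
       [ 0.00000000e+00,  0.00000000e+00,  0.00000000e+00,
         1.00000000e+00]])}
top {'fx': 502.13732705705127, 'fy': 502.13732705705127, 'cx': 313.23395648019493, 'cy': 229.51841437574225, 'pose': array([[-5.60811325e-03, -9.96158405e-01,  8.73898289e-02,
         4.31357938e+02],
       [-9.99857610e-01,  4.19503517e-03, -1.63450963e-02,
         1.57213308e+02],
       [ 1.59157016e-02, -8.74690506e-02, -9.96040087e-01,
         1.11052444e+03],
       [ 0.00000000e+00,  0.00000000e+00,  0.00000000e+00,
         1.00000000e+00]])}
```

View pics/scene0.png

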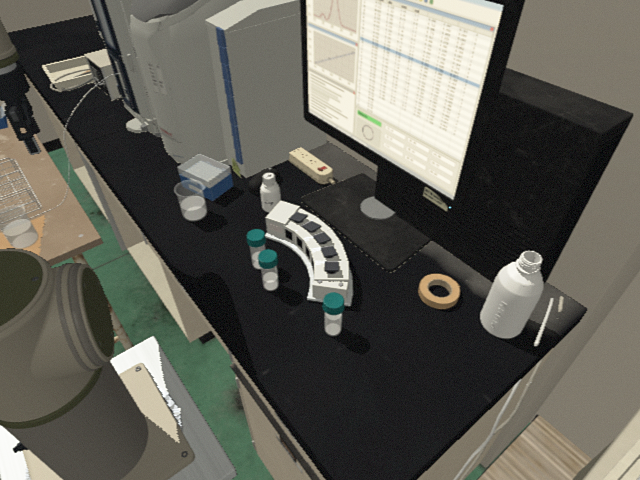

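View pics/top0.png

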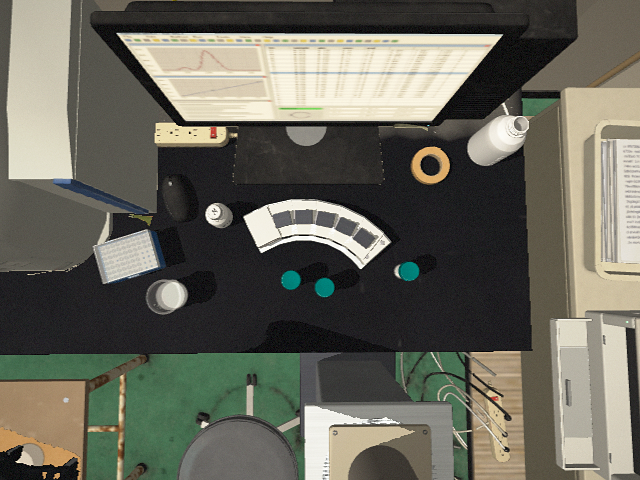

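The rack lies at about (245–390, 200–265) in the top view, with the pad at its left end and a bottle at (218,213). The tubes are at (290,280), (325,287) and (408,271).

```bash
python3 - <<'E'
import cv2,numpy as np
p=cv2.imread("pics/top0.png")
c=p[185:295,200:430]
c=cv2.resize(c,None,fx=3.4,fy=3.4,interpolation=cv2.INTER_CUBIC); cv2.imwrite("pics/top0c.png",c)
p=cv2.imread("pics/scene0.png")
c=p[165:345,225:425]
cv2.imwrite("pics/scene0c.png",cv2.resize(c,None,fx=3.3,fy=3.3,interpolation=cv2.INTER_CUBIC))
E
```

```text
(no output)
```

View pics/top0c.png

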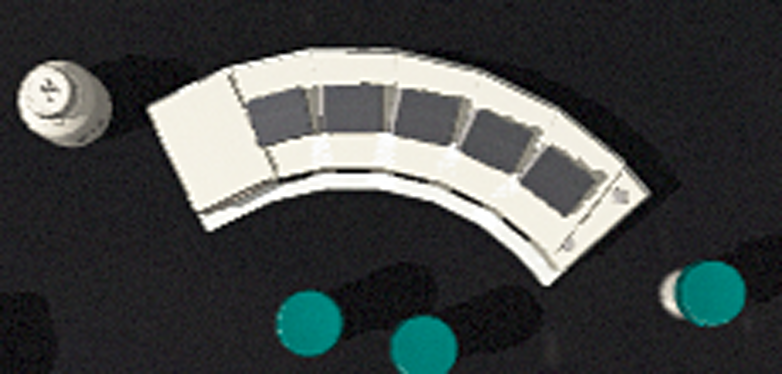

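View pics/scene0c.png

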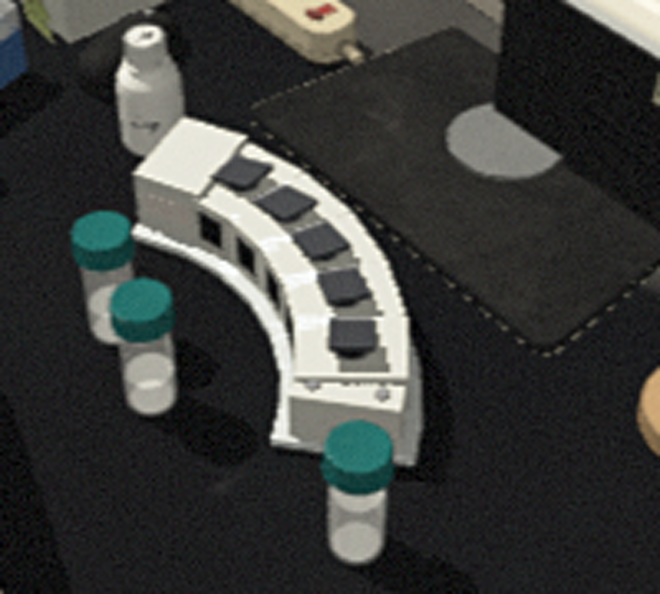

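```bash
cat > h.py <<'E'
import numpy as np
def ray(c,u,v,z):
    d=np.array([(u-c['cx'])/c['fx'],(v-c['cy'])/c['fy'],1.0]); P=c['pose']; w=P[:3,:3]@d; o=P[:3,3]
    return o+w*(z-o[2])/w[2]
def cloud(c,d):
    v,u=np.indices(d.shape); X=np.stack([(u-c['cx'])/c['fx']*d,(v-c['cy'])/c['fy']*d,d],-1)
    W=X@c['pose'][:3,:3].T+c['pose'][:3,3]; W[d<=0]=np.nan; return W
def proj(c,p):
    q=c['pose'][:3,:3].T@(np.asarray(p,float)-c['pose'][:3,3]); return c['fx']*q[0]/q[2]+c['cx'],c['fy']*q[1]/q[2]+c['cy']
E
python3 - <<'E'
from bench import r
from h import *
import cv2
from scipy.optimize import least_squares
c=r.calibration("top"); d=np.load("pics/top0.npy"); W=cloud(c,d)
def cr(x,y): return ray(c,200+(x+.5)/3.4-.5,185+(y+.5)/3.4-.5,60)
th=np.radians
L=[((148,108),236,45.6),((232,70),236,32.4),((275,180),164,32.4),((202,212),164,45.6),((622,162),236,None),((556,252),164,None)]
pts=[cr(*l[0]) for l in L]
for l,p in zip(L,pts): print(l[0],p.round(1))
print("pad len/wid",np.linalg.norm(pts[0]-pts[3]),np.linalg.norm(pts[1]-pts[2]),np.linalg.norm((pts[0]+pts[3]-pts[1]-pts[2])/2))
def res(q):
    x,y,a,e=q; o=[]
    for (uv,R,ang),p in zip(L,pts):
        ang=e if ang is None else ang
        X=R*np.cos(th(ang))-200; Y=R*np.sin(th(ang)); ca,sa=np.cos(th(a)),np.sin(th(a))
        o+= [x+ca*X-sa*Y-p[0], y+sa*X+ca*Y-p[1]]
    return o
s=least_squares(res,[500,160,0,-32]); print(s.x,np.round(s.fun,1))
x,y,a,e=s.x
# depth checks
m=(W[...,2]>50)&(W[...,2]<80)&(abs(W[...,0]-x)<120)&(abs(W[...,1]-y)<180)
C=np.array([x-200*np.cos(th(a)),y-200*np.sin(th(a))])
R=np.hypot(W[...,0]-C[0],W[...,1]-C[1]); A=np.degrees(np.arctan2(W[...,1]-C[1],W[...,0]-C[0]))-a
for lo in range(-44,52,4):
    k=m&(A>lo)&(A<=lo+4)&(R>140)&(R<260)
    if k.sum(): 
        kk=k&(abs(R-200)<12)
        print(lo,k.sum(),R[k].min().round(),R[k].max().round(),np.percentile(R[k],[3,97]).round(),"z",np.nanmedian(W[kk][:,2]).round(1),np.nanmax(W[kk][:,2]).round(1))
g=np.nanmedian(W[250:,:,2][(abs(W[250:,:,0]-350)<40)&(abs(W[250:,:,1]-150)<100)]);print("bench z",g)
for n,(u,v) in dict(bottle=(218,212),ta=(290,280),tb=(324,287),tc=(409,271),mon=(300,120)).items(): print(n,W[v,u].round(0))
E
```

```text
(148, 108) [551.8 287.   60. ]
(232, 70) [575.3 235.2  60. ]
(275, 180) [506.8 208.6  60. ]
(202, 212) [487.3 253.4  60. ]
(622, 162) [517.1  -5.9  60. ]
(556, 252) [461.6  35.8  60. ]
pad len/wid 72.67330055838136 73.42668980869041 52.87757643454281
[545.58490206 113.49013022 -13.31968066 -32.66871904] [-1.3 -1.4 -1.3  1.5 -0.9  4.6  2.3 -6.3 -2.1 -4.2  3.3  5.8]
-40 69 164.0 233.0 [164. 230.] z 51.4 54.6
-36 162 162.0 235.0 [165. 231.] z 53.8 59.1
-32 222 163.0 235.0 [165. 232.] z 69.7 77.8
-28 223 162.0 234.0 [165. 232.] z 67.5 71.1
-24 225 162.0 235.0 [165. 233.] z 62.6 67.8
-20 223 163.0 235.0 [165. 234.] z 62.2 73.3
-16 223 163.0 235.0 [165. 232.] z 67.4 71.9
-12 224 163.0 235.0 [166. 233.] z 63.7 68.2
-8 224 163.0 236.0 [166. 234.] z 59.3 71.5
-4 219 163.0 235.0 [166. 233.] z 67.6 72.8
0 224 163.0 236.0 [165. 233.] z 64.3 68.6
4 226 164.0 236.0 [167. 234.] z 60.0 65.8
8 222 164.0 235.0 [166. 233.] z 68.3 73.6
12 223 164.0 234.0 [166. 233.] z 65.4 70.2
16 223 164.0 236.0 [166. 234.] z 61.2 67.7
20 225 164.0 237.0 [167. 234.] z 68.9 73.4
24 225 164.0 236.0 [167. 234.] z 66.8 72.4
28 226 164.0 237.0 [166. 234.] z 63.0 67.5
32 231 165.0 237.0 [167. 236.] z 60.8 65.1
36 227 165.0 236.0 [166. 235.] z 61.1 65.8
40 233 165.0 237.0 [166. 235.] z 60.6 65.6
44 171 165.0 238.0 [167. 234.] z 60.2 65.7
  return np.nanmean(a, axis, out=out, keepdims=keepdims)
Traceback (most recent call last):
ValueError: zero-size array to reduction operation fmax which has no identity
```

```bash
python3 - <<'E'
from bench import r
from h import *
from scipy.spatial.transform import Rotation as Ro
c=r.calibration("top"); d=np.load("pics/top0.npy"); W=cloud(c,d)
for n,(u,v) in dict(bottle=(218,212),beaker=(168,296),ta=(290,280),tb=(324,287),tc=(409,271),mon=(300,120),bench=(400,320)).items(): print(n,W[v,u].round(0))
C=np.array([351,159.6]);R=np.hypot(W[...,0]-C[0],W[...,1]-C[1]);A=np.degrees(np.arctan2(W[...,1]-C[1],W[...,0]-C[0]))+13.3
for rr in (170,178,182,186,214,218,222,230):
    k=(abs(R-rr)<2)&(abs(A)<28); print(rr,np.nanmedian(W[k][:,2]).round(1))
# height map coarse
for x in range(100,800,50):
    row=[]
    for y in range(650,-150,-50):
        k=(abs(W[...,0]-x)<25)&(abs(W[...,1]-y)<25); row.append("%4d"%np.nanpercentile(W[k][:,2],98) if k.sum()>5 else "   .")
    print(x," ".join(row))
s=r.sense(); M=Ro.from_euler('xyz',s['tcp_rot'],degrees=True).as_matrix(); print(M.round(3)); print(s['tool_pos'])
E
```

```text
bottle [556. 332. 103.]
beaker [386. 447.  37.]
ta [419. 188.  91.]
tb [404. 120.  99.]
tc [435. -52.  97.]
mon [713. 166. 209.]
bench [329. -50.   0.]
170 55.9
178 55.3
182 55.9
186 63.8
214 62.1
218 55.6
222 55.5
230 55.5
100 -888 -888  309  307 -887 -887 -887 -885 -889 -799    4   15   15   15   15   15
150  303  386  403  330    .    .    .    .    .    .    3    4    4    4    4    4
200    .    .    .    .    .    .    .    .    .    .    .    .    .    .    .    .
250    3    3    3    3    4    3    3    3    3    3    3    3    3    3    4    4
300    4    3    3    3    3    3    3    3    4    4    4    4    3    3    3    4
350    4    3    4    3   86   84    3    3    4    4    3    3    4    4    4    3
400    3    4   68   85   86   86    3    3    3   97   96   97    4    3   95    3
450  316  340   70   69   68    3    4    4    4   97   82    3   56   51   97    4
500    .  389   70   70   62    4    3    4   64   62   58   65   72   71    6    3
550    .  413  409  407   36   33  103   69   64   71   70   70   71   56    3    3
600    .  424  432  419   38   34   66    4   10   58   58   58    5    3    3    3
650    .    .  442  430   36   16    4   15   16   15   15   15   15   15    4   21
700    .    .  446  431   36  570  571  571  571  571  571  571  571  571  571  571
750    .    .  449  431   38   39  568  568  547  547  547  547  567  566  547    5
[[-0.    -0.976  0.22 ]
 [-0.002  0.22   0.976]
 [-1.     0.    -0.002]]
[131.82122764 584.82835074 230.3327669 ]
```

{"fn": "servo_tool", "kwargs": {
  "commands": [
    [[255,0,-5.8,-3.0,-5,0,0],[255,0,-11.6,-6.1,-10,0,0],[255,0,-17.4,-9.1,-15,0,0],[255,0,-23.2,-12.2,-20,0,0],[255,0,-29,-15.2,-25,0,0],[255,0,-34.8,-18.2,-30,0,0],[255,0,-40.6,-21.3,-35,0,0],[255,0,-46.4,-24.3,-38,0,0]]
  ],
  "force": 30
}}

```text
time: 0.9
tool_pos: [437.8, 324.6, 231.0]
tcp_rot: [83.5, 90.0, -161.0]
ft_force: [-0.3, 0.7, 1.1]
finger_gap: -0.3
```

```bash
cat >> h.py <<'E'
from scipy.spatial.transform import Rotation as Ro
C=np.array([351.1,159.6])
def toward(s,ang,z,rad=200.):
    """shift in tool axes cm and turn to rack angle ang (deg, pad=39), height z, tool z along tangent"""
    M=Ro.from_euler('xyz',s['tcp_rot'],degrees=True).as_matrix(); f=np.radians(ang-13.3)
    t=np.array([C[0]+rad*np.cos(f),C[1]+rad*np.sin(f),z])
    yaw=np.degrees(np.arctan2(M[1,2],M[0,2])); 
    return (M.T@(t-s['tool_pos'])/10).round(2), round(-((ang-13.3+90)-yaw),1)
E
python3 - <<'E'
from bench import r
from h import *
s=r.sense(); print(s['time'],s['tool_pos'],s['tcp_rot'],s['finger_gap'],s['ft_force']); print(toward(s,39,80))
E
```

```text
0.9 [437.80226176 324.57060045 230.98252083] [  83.51908775   89.97836439 -160.98956255] -0.26616543826139144 [-0.25517877  0.6627524   1.06504201]
(array([ 15.1 ,  -5.08, -11.09]), np.float64(-0.2))
```

{"fn": "servo_tool", "kwargs": {
  "commands": [
    [[255,0,-2,-4.4,0,0,0],[255,0,-4,-8.8,0,0,0],[255,3,-5,-11,0,0,0],[255,6,-5,-11,0,0,0],[255,9,-5,-11,0,0,0],[255,11,-5,-11,0,0,0],[255,12,-5,-11,0,0,0],[255,12,-5,-11,0,0,0]]
  ]
}}

```text
time: 1.7
tool_pos: [527.6, 247.7, 109.3]
tcp_rot: [84.4, 89.8, -160.3]
ft_force: [0.4, -1.1, 0.1]
finger_gap: -0.1
```

```bash
python3 - <<'E'
from bench import r
from h import *
import cv2
s=r.sense(); print(s['time'],s['tool_pos'],s['tcp_rot'],s['finger_gap'],s['ft_force']); print(toward(s,39,70))
p,d=r.snapshot("wrist"); cv2.imwrite("pics/w1.png",p[:,:,::-1])
p,d=r.snapshot("scene"); cv2.imwrite("pics/s1.png",cv2.resize(p[130:345,175:425,::-1],None,fx=2.7,fy=2.7))
E
```

```text
1.7 [527.62146999 247.72077662 109.33584011] [  84.387699     89.79178505 -160.31918432] -0.1217790632825708 [ 0.43155969 -1.09220343  0.06695182]
(array([ 3.93, -0.29, -0.28]), np.float64(-0.4))
```

View pics/w1.png

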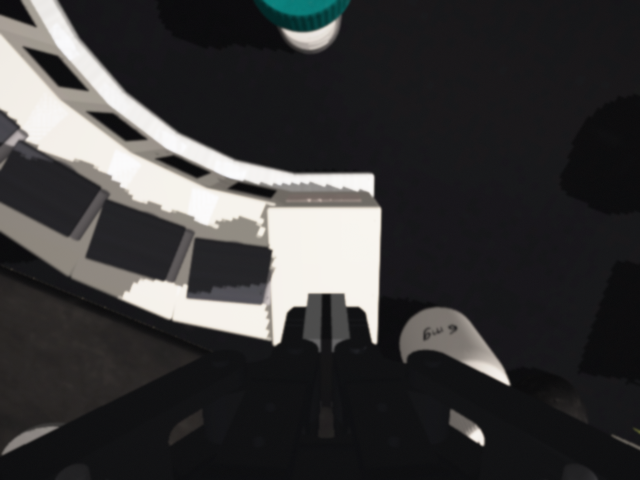

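View pics/s1.png

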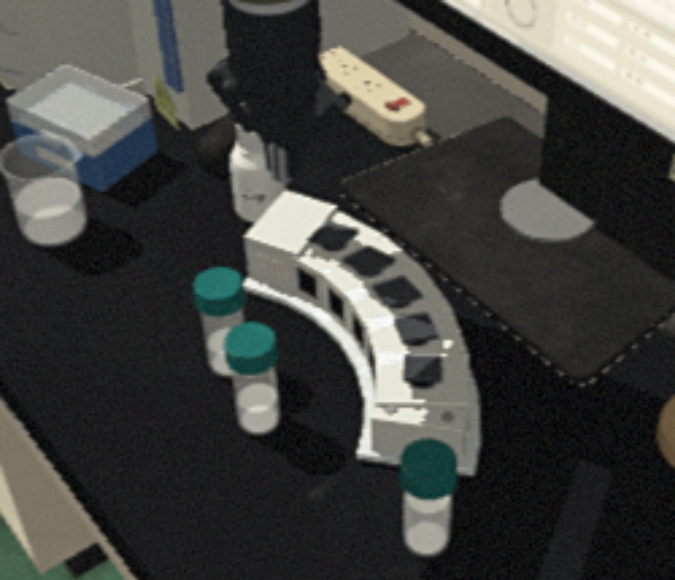

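{"fn": "servo_tool", "kwargs": {
  "commands": [
    [[255,0.8,-0.3,-0.5,0,0,0],[255,1.6,-0.3,-0.8,0,0,0],[255,2.4,-0.3,-0.8,0,0,0],[255,3.2,-0.3,-0.8,0,0,0],[255,3.8,-0.3,-0.8,0,0,0],[255,4.2,-0.3,-0.8,0,0,0],[255,4.2,-0.3,-0.8,0,0,0],[255,4.2,-0.3,-0.8,0,0,0]]
  ]
}}

```text
time: 2.6
tool_pos: [535.1, 242.3, 69.4]
tcp_rot: [-106.5, 90.0, 8.8]
ft_force: [-0.1, -0.7, -0.3]
finger_gap: 0.1
```

```bash
python3 - <<'E'
from bench import r
from h import *
import cv2
s=r.sense(); print(s['time'],s['tool_pos'],s['tcp_rot'],s['finger_gap'],s['ft_force']); print(toward(s,38,60))
c=r.calibration("wrist");print([proj(c,[C[0]+R*np.cos(np.radians(a-13.3)),C[1]+R*np.sin(np.radians(a-13.3)),60]) for a,R in ((32.4,164),(45.6,164),(45.6,236))])
p,d=r.snapshot("wrist"); cv2.imwrite("pics/w2.png",p[:,:,::-1])
E
```

```text
2.6 [535.12136912 242.31367215  69.36455806] [-106.50866989   89.9975771     8.78907135] 0.1056088054337138 [-0.1363724  -0.67767797 -0.30366788]
(array([0.94, 0.17, 0.18]), np.float64(0.6))
[(np.float64(289.92334461742894), np.float64(208.82871975643877)), (np.float64(392.1007167944508), np.float64(208.17004548218205)), (np.float64(405.8304537901607), np.float64(377.75268672869515))]
```

View pics/w2.png

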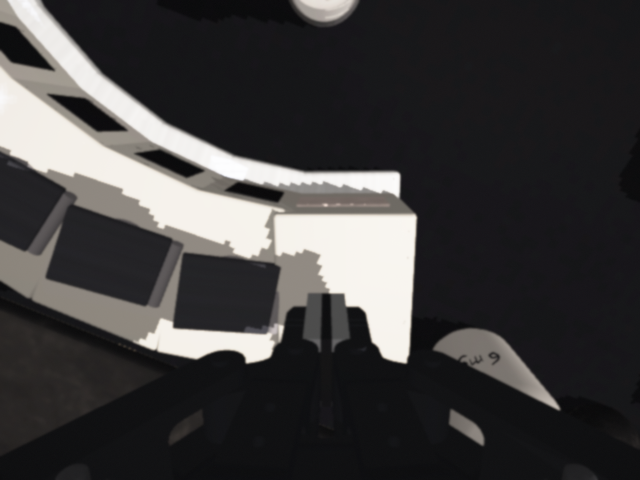

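```bash
python3 - <<'E'
from bench import r
from h import *
c=r.calibration("wrist");s=r.sense()
P=lambda a,R,z:np.round(proj(c,[C[0]+R*np.cos(np.radians(a-13.3)),C[1]+R*np.sin(np.radians(a-13.3)),z]))
print(P(31.6,185,60),P(31.6,215,60),"c1 hinge",P(18.6,185,60),P(18.6,215,60), "c0 free",P(20.6,185,73),P(20.6,215,73),"tcp",proj(c,s['tool_pos']))
E
```

```text
[279. 261.] [272. 331.] c1 hinge [170. 236.] [151. 305.] c0 free [174. 252.] [157. 326.] tcp (np.float64(327.3752225300828), np.float64(315.8741012461881))
```

{"fn": "servo_tool", "kwargs": {
  "commands": [
    [[255,0.2,0.1,0.1,0,0,0],[255,0.4,0.1,0.1,0,0,0],[255,0.6,0.1,0.1,0,0,0],[255,0.7,0.1,0.1,0,0,0],[255,0.75,0.1,0.1,0,0,0],[255,0.75,0.1,0.1,0,0,0]]
  ]
}}

```text
time: 3.25
tool_pos: [533.7, 242.7, 61.7]
tcp_rot: [91.0, 90.0, -153.7]
ft_force: [0.2, 0.7, 0.6]
finger_gap: -0.2
```

{"fn": "servo_tool", "kwargs": {
  "commands": [
    [[255,0.05,0,0,0,0,0],[255,0.1,0,0,0,0,0],[255,0.1,0,0,0,0,0]]
  ]
}}

```text
time: 3.55
tool_pos: [533.7, 242.7, 60.7]
tcp_rot: [86.6, 90.0, -158.1]
ft_force: [1.4, -0.1, -1.0]
finger_gap: -0.1
```

{"fn": "servo_tool", "kwargs": {
  "commands": [
    [[255,0.05,0,0,0,0,0],[255,0.1,0,0,0,0,0],[255,0.1,0,0,0,0,0]]
  ]
}}

```text
time: 3.85
tool_pos: [533.8, 242.8, 60.1]
tcp_rot: [-84.6, 90.0, 30.7]
ft_force: [-1.5, -0.5, 3.2]
finger_gap: 0.1
```

```bash
python3 - <<'E'
from bench import r
from h import *
s=r.sense(); t=s['tool_pos']; print(t,np.hypot(*(t[:2]-C)),np.degrees(np.arctan2(t[1]-C[1],t[0]-C[0]))+13.3,toward(s,37,61))
E
```

```text
[533.84003193 242.75090725  60.10257851] 200.76850511352364 37.76662420354954 (array([-0.09,  0.08, -0.27]), np.float64(1.6))
```

{"fn": "servo_tool", "kwargs": {
  "commands": [
    [[255,-0.08,0,0,0,0,0],[255,-0.13,0,0,0,0,0],[255,-0.13,0,0,0,0,0]]
  ]
}}

```text
time: 4.15
tool_pos: [533.8, 242.7, 61.1]
tcp_rot: [-61.6, 90.0, 53.7]
ft_force: [0.5, 0.2, 0.3]
finger_gap: -0.3
```

{"fn": "servo_tool", "kwargs": {
  "commands": [
    [[255,0,0.01,-0.7,2,0,0],[255,0,0.05,-1.4,4,0,0],[255,0,0.11,-2.09,6,0,0],[255,0,0.19,-2.78,8,0,0],[255,0,0.3,-3.47,10,0,0],[255,0,0.44,-4.16,12,0,0],[255,0,0.59,-4.84,14,0,0],[255,0,0.59,-4.84,14,0,0]]
  ]
}}

```text
time: 4.95
tool_pos: [549.3, 195.3, 61.0]
tcp_rot: [151.6, 90.0, -107.3]
ft_force: [-0.0, 0.3, 0.3]
finger_gap: -0.2
```

```bash
cat >> h.py <<'E'
def st(r):
    s=r.sense(); t=s['tool_pos']; print(s['time'],t.round(1),s['ft_force'].round(1),np.hypot(*(t[:2]-C)).round(1),(np.degrees(np.arctan2(t[1]-C[1],t[0]-C[0]))+13.3).round(1)); print(toward(s,round(np.degrees(np.arctan2(t[1]-C[1],t[0]-C[0]))+13.3,1),61,200.5))
E
python3 - <<'E'
from bench import r
from h import *
import cv2
st(r)
p,d=r.snapshot("scene"); cv2.imwrite("pics/s2.png",cv2.resize(p[165:345,225:425,::-1],None,fx=3.3,fy=3.3,interpolation=cv2.INTER_CUBIC))
p,d=r.snapshot("wrist"); cv2.imwrite("pics/w3.png",p[:,:,::-1])
E
```

```text
4.95 [549.3 195.3  61. ] [-0.   0.3  0.3] 201.4 23.5
(array([-0.  ,  0.09, -0.  ]), np.float64(0.9))
```

View pics/s2.png

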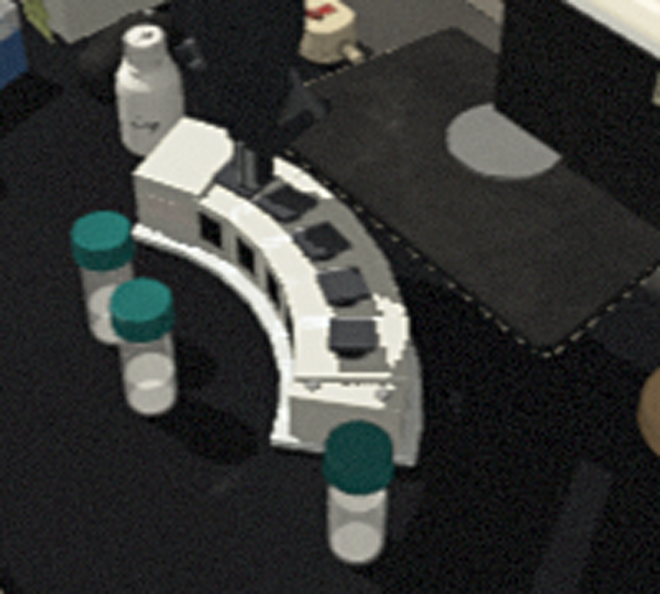

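View pics/w3.png

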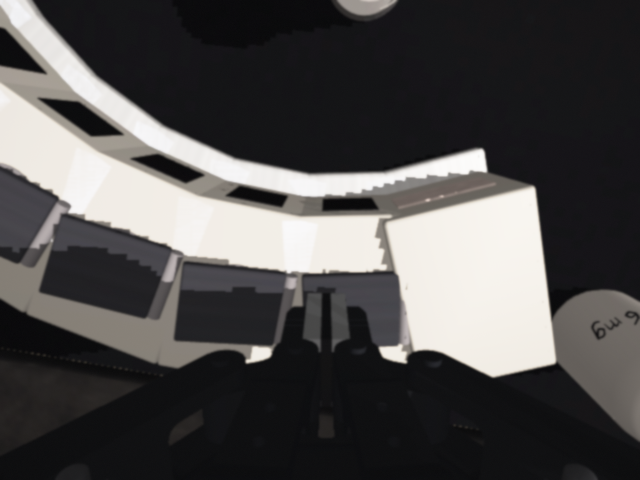

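Cover 0 is now flat under the fingertips, the tip is centred on it at about (327,310), and the other four covers are still up. I'll continue the stroke.

{"fn": "servo_tool", "kwargs": {
  "commands": [
    [[255,0,0.03,-0.7,2,0,0],[255,0,0.09,-1.4,4,0,0],[255,0,0.16,-2.09,6,0,0],[255,0,0.25,-2.78,8,0,0],[255,0,0.38,-3.47,10,0,0],[255,0,0.52,-4.16,12,0,0],[255,0,0.65,-4.5,13,0,0],[255,0,0.65,-4.5,13,0,0]]
  ]
}}

```text
time: 5.85
tool_pos: [551.4, 150.3, 61.0]
tcp_rot: [130.5, 90.0, -141.3]
ft_force: [0.8, 0.1, 0.0]
finger_gap: -0.1
```

```bash
python3 - <<'E'
from bench import r
from h import *
import cv2
st(r)
p,d=r.snapshot("wrist"); cv2.imwrite("pics/w4.png",p[:,:,::-1])
E
```

```text
5.85 [551.4 150.3  61. ] [0.8 0.1 0. ] 200.5 10.6
(array([-0.  ,  0.  , -0.02]), np.float64(0.9))
```

View pics/w4.png

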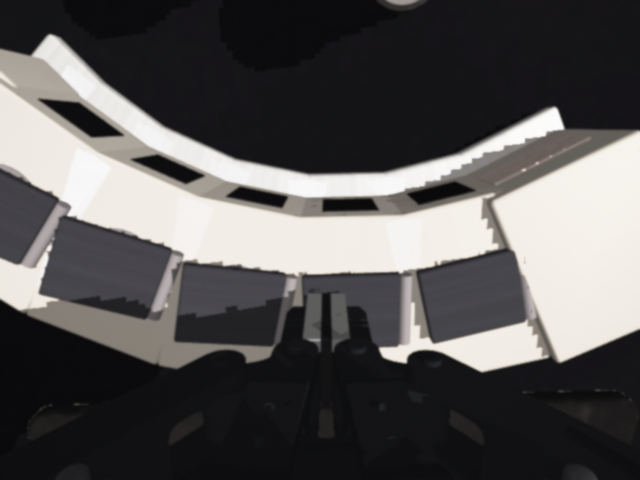

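Covers 0 and 1 are flat and cover 2 onward are still raised, so I'll continue.

{"fn": "servo_tool", "kwargs": {
  "commands": [
    [[255,0,0.02,-0.7,2,0,0],[255,0,0.06,-1.4,4,0,0],[255,0,0.12,-2.09,6,0,0],[255,0,0.21,-2.78,8,0,0],[255,0,0.33,-3.47,10,0,0],[255,0,0.47,-4.16,12,0,0],[255,0,0.55,-4.5,13,0,0],[255,0,0.55,-4.5,13,0,0]]
  ]
}}

```text
time: 6.7
tool_pos: [544.5, 105.6, 61.0]
tcp_rot: [137.5, 90.0, -147.3]
ft_force: [0.2, 0.1, -0.0]
finger_gap: -0.2
```

```bash
python3 - <<'E'
from bench import r
from h import *
import cv2
st(r)
E
```

```text
6.7 [544.5 105.6  61. ] [ 0.2  0.1 -0. ] 200.8 -2.3
(array([0.  , 0.03, 0.  ]), np.float64(0.8))
```

{"fn": "servo_tool", "kwargs": {
  "commands": [
    [[255,0,0.02,-0.7,2,0,0],[255,0,0.06,-1.4,4,0,0],[255,0,0.13,-2.09,6,0,0],[255,0,0.23,-2.78,8,0,0],[255,0,0.35,-3.47,10,0,0],[255,0,0.49,-4.16,12,0,0],[255,0,0.58,-4.5,13,0,0],[255,0,0.58,-4.5,13,0,0]]
  ]
}}

```text
time: 7.5
tool_pos: [527.3, 63.6, 61.0]
tcp_rot: [140.7, 90.0, -157.1]
ft_force: [-0.0, 0.1, 0.6]
finger_gap: -0.1
```

```bash
python3 - <<'E'
from bench import r
from h import *
import cv2
st(r)
p,d=r.snapshot("wrist"); cv2.imwrite("pics/w5.png",p[:,:,::-1])
E
```

```text
7.5 [527.3  63.6  61. ] [-0.   0.1  0.6] 200.7 -15.3
(array([-0.  ,  0.02, -0.01]), np.float64(0.8))
```

View pics/w5.png

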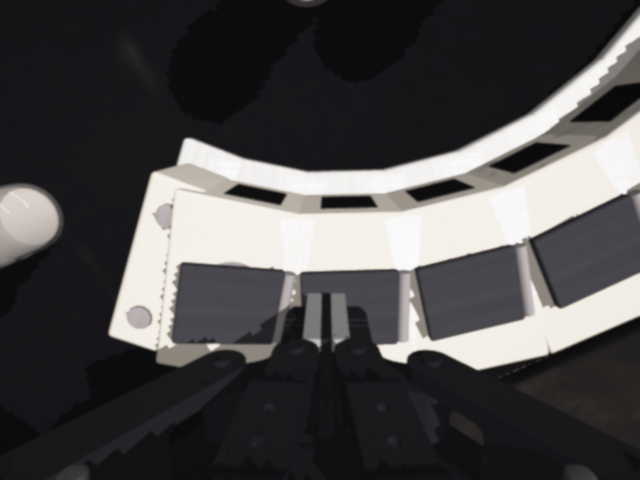

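Covers 1 to 3 are flat and cover 4, at (230,303), is still up. This is the last stretch.

{"fn": "servo_tool", "kwargs": {
  "commands": [
    [[255,0,0.02,-0.7,2,0,0],[255,0,0.06,-1.4,4,0,0],[255,0,0.13,-2.09,6,0,0],[255,0,0.23,-2.78,8,0,0],[255,0,0.35,-3.47,10,0,0],[255,0,0.49,-4.16,12,0,0],[255,0,0.64,-4.84,12,0,0],[255,0,0.8,-5.4,12,0,0]]
  ]
}}

```text
time: 8.35
tool_pos: [494.9, 19.5, 61.0]
tcp_rot: [148.6, 90.0, -161.1]
ft_force: [-0.7, -0.5, -0.8]
finger_gap: -0.6
```

{"fn": "servo_tool", "kwargs": {
  "commands": [
    [[255,0,0,0,0,0,0],[255,0,0,0,0,0,0],[255,-1.5,0,0,0,0,0],[255,-5,0,0,0,0,0],[255,-9,0,0,0,0,0],[255,-13,0,0,0,0,0],[255,-16,0,0,0,0,0],[255,-16,0,0,0,0,0]]
  ]
}}

```text
time: 9.15
tool_pos: [498.5, 20.2, 227.0]
tcp_rot: [-53.4, 89.5, -3.1]
ft_force: [-0.5, 0.0, -0.1]
finger_gap: -0.1
```

{"fn": "servo_tool", "kwargs": {
  "commands": [
    [[255,0,4,0,0,0,0],[255,0,8,0,0,0,0],[255,0,12,0,0,0,0],[255,0,15,0,0,0,0],[255,0,15,0,0,0,0],[255,0,15,0,0,0,0]]
  ]
}}

```text
time: 9.75
tool_pos: [379.9, 116.3, 220.7]
tcp_rot: [-84.2, 90.0, -33.8]
ft_force: [0.9, 0.9, -0.5]
finger_gap: -0.2
```

```bash
python3 - <<'E'
from bench import r
from h import *
import cv2
st(r)
p,d=r.snapshot("scene"); cv2.imwrite("pics/s6.png",cv2.resize(p[165:345,225:425,::-1],None,fx=3.3,fy=3.3,interpolation=cv2.INTER_CUBIC))
c=r.calibration("top");p,d=r.snapshot("top"); cv2.imwrite("pics/t6.png",cv2.resize(p[185:295,200:430,::-1],None,fx=3.4,fy=3.4,interpolation=cv2.INTER_CUBIC))
W=cloud(c,d);R=np.hypot(W[...,0]-C[0],W[...,1]-C[1]);A=np.degrees(np.arctan2(W[...,1]-C[1],W[...,0]-C[0]))+13.3
for lo in range(-38,46,2):
    k=(abs(R-200)<12)&(A>lo)&(A<=lo+2); print(lo,k.sum(),np.nanmedian(W[k][:,2]).round(1),end="; ")
E
```

```text
9.75 [379.9 116.3 220.7] [ 0.9  0.9 -0.5] 52.0 -43.1
(array([ 15.98, -14.21,  -4.3 ]), np.float64(16.8))
-38 38 50.6; -36 37 50.4; -34 37 55.2; -32 35 60.3; -30 39 61.2; -28 38 61.6; -26 37 60.5; -24 39 60.5; -22 37 60.4; -20 37 56.4; -18 36 61.4; -16 37 61.8; -14 37 61.5; -12 39 60.6; -10 38 60.3; -8 38 59.0; -6 37 57.2; -4 37 61.5; -2 38 60.5; 0 37 60.5; 2 37 61.1; 4 37 60.6; 6 37 55.8; 8 36 61.3; 10 42 60.5; 12 42 60.7; 14 36 61.3; 16 39 61.0; 18 36 60.5; 20 39 58.3; 22 37 61.3; 24 37 61.1; 26 36 61.2; 28 37 60.7; 30 37 60.2; 32 38 60.9; 34 39 60.5; 36 40 60.6; 38 37 60.6; 40 41 60.9; 42 38 59.9; 44 38 61.4;
```

View pics/t6.png

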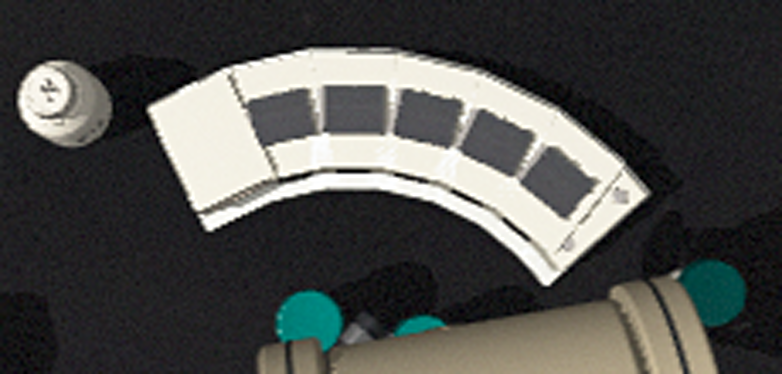

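View pics/s6.png

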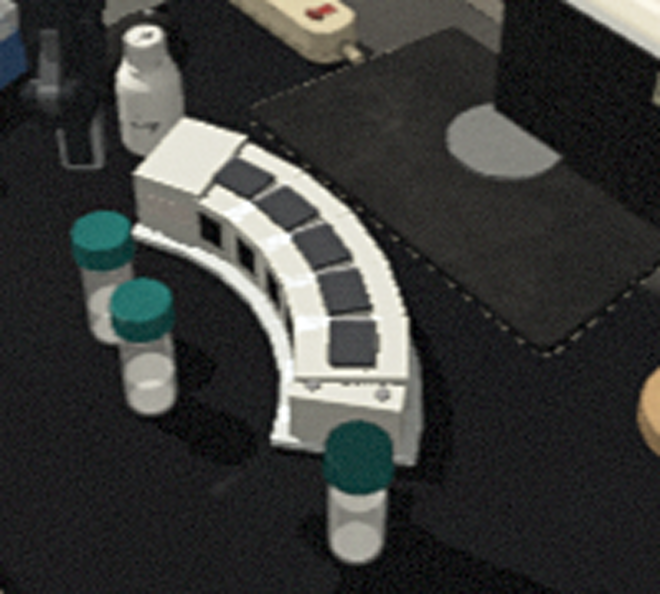

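All five covers lie level at 60–62 mm, the rack hasn't moved, and the hand is clear at 221 mm, so I'll hand in.

```bash
python3 - <<'E'
from bench import r
print(r.sense()['qd'].round(2)); print(r.hand_in())
E
```

```text
[-0.68  0.61 -0.44  0.07  0.06  0.13]
the job is handed in; nothing more can be done
None
```

I stroked the five covers shut in order from the pad and handed the job in after about 10 s on the robot's clock; the hand-in gives no verdict.

- **Locating and height:** I found the rack in the top camera view. I then set the height by touching the pad lightly: contact came at about 60 mm with roughly 3 N.
- **Stroke:** The closed fingertips followed the arc 1 mm above that level. The force readings between stretches stayed within noise, about 1 N. Wrist pictures showed covers 0, 1 and 3 flat with the next one still up. I took no picture just after cover 2.
- **Final checks:** Top-view depth put all five covers at 60–62 mm, against 60 mm for shut. Before the stroke the free edges stood at about 73 mm. In the final pictures the rack, tubes and small bottle showed no visible movement. I made no final check of the beaker and tape, but the hand did not go near either at bench height.
- **Hand clear:** The hand was lifted to 221 mm above the bench and moved to the inner side of the curve, touching nothing.
- **Disagreement:** The pad measured about 53 mm long in the pictures, against the 46 mm given. The cover hinges still matched my model to about 1.5 mm, so I kept it.

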